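# Close the sea-water strainer and hold the priming lever in the green

## Robot

A 7-joint arm with a two-finger parallel gripper is mounted at the origin on the work surface. World frame = base frame: x ahead of the robot, y to its left, z up, the work surface at z = 0. Lengths are in m, angles in rad, forces in N, time in s.
With the tool pointing down it reaches from about 0.4 to 0.925 m from the base axis. Payload 4.1 kg.
Tool frame: the origin (TCP) lies midway between the tips of the shut fingers; the grasp point (between the pads) lies 19 mm behind it (arm.pinch_z is the distance from the TCP to the grasp point, in m); z points along the fingers, y is the direction in which the jaws open and shut (so a half turn about z gives the same grasp; the last joint's range is limited). The gripper opens to 85 mm and grips with 20 to 120 N. Pads are 22 mm wide; open, the fingers measure 114 mm over their backs; the gripper's body (76 mm by 85 mm) begins 54 mm behind the grasp point. The pads swing forward as they close: fully open they stand 13 mm farther back than shut.
Start: joints at [-1.344, 0.398, 0.045, 1.537, -0.019, 1.207, -0.051], TCP at [0.208, 0.616, 0.231] pointing down, gripper open.
Joint ranges: [-2.82, 2.82], [-0.49, 2.23], [-1.37, 1.46], [0, 2.46], [-1.36, 4.5], [0.23, 2], [-2.94, 2.94]. Speed limits (rad/s): [2.57, 2.57, 3.14, 3.14, 3.14, 3.14, 3.14].

## Interface

Orientations are given as a rotation vector (axis times angle).
In Python, from cell import arm, viewer, boxes_of gives the robot as it stands.
- The arm moves only by the tool jog_arm, never from a script. Its argument "targets" is a list of rows, each a list of 5 numbers: the shift along the world's x, y, z in m, then the turn about the world's z in degrees, then the closure, from 0 (fully open) to 1 (shut). A call has exactly 5 rows; each row shifts and turns the commanded pose from where the row before left it; what a row does not reach is not made up. A row lasts 1/10 s, in which the tool goes at most 50 mm and 8.59 degrees, less where a joint would pass 70% of its speed; a pose out of reach is approached as far as the arm can. A call with a gripper value outside its range is refused whole. The fingers move at their own pace and stop on an object; the grip force is fixed at half the most. Time passes only in rows, so rows that do not move let the fingers close, or fill a call up. It gives the time, the measured TCP pose, the force and the opening at its end, in the units of the state.
- arm.get_obs(): the state, without advancing time (a new reading comes with each control period).
- viewer.capture(name): name is "side" or "top"; returns a dict with "pixels" (480x640x3 uint8, red, green, blue), "fx", "fy", "cx", "cy" (pixels), "distortion" ([k1, k2, p1, p2, k3] as OpenCV has them; the pictures are not rectified), "world_to_cam" (4x4, takes a point from world to camera coordinates). Camera axes: x right, y up, looking along -z (the intrinsics and any distortion apply to the point x, -y, -z); pixel columns grow to the right and rows downward; lengths in m; the calibration is good to about 2 mm. A picture is of the moment at which its call begins. There is no depth.
- arm.hand_in(): hands the job in, once; it reports no verdict.
Trained networks look in a picture, given as the dict that the camera call returned (one of the last four; its "shot" number tells which), for a name from the list of things; names that differ only in an ending like _2 or _b are one class to them, and where a whole thing is asked for, a point or a joint stands for the part that bears it (a point fixed in the world has none). Each returns a list of dicts, best first, with "conf" (0 to 1); they miss things now and then, are a little off and sometimes report something else, mostly with a low value. They report only what shows in the picture. A call takes as long as a camera call. They do not tell look-alikes from the thing itself.
- boxes_of(picture, name): "centre" ([x, y, z] in m, in the coordinates of the camera as it stood for that picture, good to about 4 mm: the middle of the surface that is visible of it).
The state is a dict: "t": time; "qpos": joint angles; "joint_velocities": joint speeds; "tau": joint torques, N m; "ee_pos": TCP position; "tcp_rot": TCP orientation; "force": force on the tool from outside, world axes, zero at the start; "wrist_torque": the same for the moment, N m; "finger_gap": opening from 0.0 (shut) to 1.0 (fully open).
Only numpy, scipy, OpenCV 4.12 (cv2) and the standard library are available. Lean on these libraries where they do the work, as an engineer would, in place of code of your own. Each camera call takes 0.05 s, during which the arm holds its last target. There are 200 camera calls.

## Task

Set the loose blue cover onto the sea-water strainer pot, without dropping it, so that it sits fully seated and level, and let go of it. Only then push the spring-loaded red-tipped priming lever down until its arm is level, with the pointer in the green band (not all the way down), and finish while still holding it there with the gripper. Leave the other things on the bench where they are.

Things in the scene. Friction and masses are not known exactly. Their poses are not given: they have to be found in the camera images.
- pot: Sea-water strainer pot, fixed to the bench: clear round bowl with a white base (diameter 120 mm), white rim ring on top (outer diameter 112 mm, opening 86 mm, flat rim 140 mm above the bench), steel basket inside up to 105 mm above the bench. Two horizontal pipe stubs stick out along its x axis, 94 mm each way, 50 mm above the bench. Origin: centre of the underside.
- pot_rim (a point): Centre of the pot's mouth, at the height of the rim's top (z = 0.140).
- cover: Loose blue round cover, 0.2 to 0.42 kg, standing upright on the bench at the start. From below: black spigot of diameter 80 mm, 10 mm high with a bevelled lower edge (fits into the pot's 86 mm opening), flange of diameter 108 mm from 10 to 22 mm, and on top a bar grip 64 mm long (along the cover's x axis), 24 mm wide (y) from 22 to 53 mm. Origin: centre of the spigot's underside, z up. Seated, its flange rests on the rim, origin 10 mm below the rim.
- cover_seat (a point): On the cover's axis, at the level of the flange's underside (10 mm above the cover's origin): coincides with point pot_rim when seated.
- prime_stand: Priming valve stand, fixed to the bench: grey base plate 200 x 90 mm, 12 mm thick. The lever's hinge (axis along the stand's y) is at local x = +70 mm, 90 mm above the bench, in a brass block with steel cheeks up to 110 mm high; from it the lever reaches towards the stand's -x. Upright strip, 12 x 6 mm, 130 mm high, at local x = -20, y = +34 mm: from below white, red (62-84.5 mm), green (84.5-95.5 mm), white. Origin: centre of the underside of the plate.
- prime_lever (a joint): Angle of the priming lever, rad: 0 = at rest, with its pad end raised 0.3 rad above horizontal; grows as the pad is pushed down; 0.3 = arm level, orange pointer in the middle of the green band; 0.6 = lower stop. A spring returns it to 0; the push at the pad is about 3 N at the start of the travel, 6 N at level and 9 N at the stop.
- lever_pad (a point): Centre of the top face of the lever's red round pad (diameter 44 mm, 14 mm thick), 150 mm from the hinge along the arm and 10 mm above the centre line of the steel arm (18 mm wide, 10 mm thick). At rest about 144 mm above the bench, at local x = -70 mm of the stand; with the arm level 100 mm above the bench, at local x = -80 mm, y = 0.
- spray: Bystander: blue bottle with red cap, diameter 66 mm, 170 mm high. Origin: centre of the underside.
- basket: Bystander: spare steel strainer basket, an open cup of diameter 72 mm, 90 mm high. Origin: centre of the underside.
- spanner: Bystander: steel spanner, about 180 mm long, lying on the bench close to the robot, along its own x axis. Origin: underside, at the middle.
- gauge: Bystander: round steel pressure gauge lying face up, diameter 64 mm, 26 mm high, with a brass stub along its x axis. Origin: centre of the underside.
There are look-alikes about, which are no part of the job. Leave any white look-alike of the cover alone.

How it is judged:
By the outcome, as a careful person would: the job done as asked, in the order asked, and still so for the second after the job is handed in, while the arm keeps its last pose, push and grip.
It also fails if it takes over 51 s, if anything falls off the work surface, if the arm or the gripper's body presses on something with over 40 N, if the wrist force passes 120 N, or if a joint passes its speed limit or range.

## Working session

There is one attempt and no reset: what is moved stays moved. The work goes in short steps, Python scripts to look and compute and a tool call to move; the robot and the scene stay as the last step left them, time stands still between calls to the robot, and variables do not carry over. Pictures are saved under pics/ and viewed, about 8 in all and at most 12, crops included, and the job is handed in when it is done.

Besides the shell and the picture viewer there is one more tool, called after ">>>" as name(argument=value, ...), one argument or row to a line, values as JSON. jog_arm: Moves the arm, as the interface text tells. Its arguments: {"type":"object","properties":{"targets":{"type":"array","items":{"type":"array","items":{"type":"number"}}}},"required":["targets"]}

```bash
mkdir -p pics
cat > h.py <<'E'
import numpy as np, cv2
from cell import arm, viewer, boxes_of
def cap(n,save=None):
    p=viewer.capture(n)
    if save: cv2.imwrite('pics/'+save,p['pixels'][:,:,::-1])
    return p
def w(p,c):
    T=np.linalg.inv(p['world_to_cam']); return T[:3,:3]@np.array(c)+T[:3,3]
def proj(p,P):
    P=np.atleast_2d(P); c=P@p['world_to_cam'][:3,:3].T+p['world_to_cam'][:3,3]
    c=c*[1,-1,-1]; K=np.array([[p['fx'],0,p['cx']],[0,p['fy'],p['cy']],[0,0,1.]])
    return cv2.projectPoints(c,np.zeros(3),np.zeros(3),K,np.array(p['distortion'],float))[0][:,0]
def ray(p,uv,z):
    K=np.array([[p['fx'],0,p['cx']],[0,p['fy'],p['cy']],[0,0,1.]])
    n=cv2.undistortPoints(np.array(uv,float).reshape(-1,1,2),K,np.array(p['distortion'],float))[:,0]
    T=np.linalg.inv(p['world_to_cam']); o=T[:3,3]
    d=np.c_[n[:,0],-n[:,1],-np.ones(len(n))]@T[:3,:3].T
    return o+d*((z-o[2])/d[:,2])[:,None]
E
python3 - <<'E'
from h import *
np.set_printoptions(precision=4,suppress=True)
for n in('top','side'):
    p=cap(n,n+'0.png')
    print(n,np.linalg.inv(p['world_to_cam'])[:3,3])
    for k in('pot','cover','prime_stand','prime_lever','spray','basket','spanner','gauge'):
        for b in boxes_of(p,k)[:3]:
            P=w(p,b['centre']); print(k,round(b['conf'],2),P,proj(p,P)[0].round())
o=arm.get_obs();print(o['ee_pos'],o['tcp_rot'],o['t'],o['force'],o['finger_gap'])
E
```

```text
top [ 0.4372 -0.1026  1.2418]
pot 0.63 [ 0.5024 -0.2814  0.1049] [422. 279.]
cover 0.97 [0.5798 0.0155 0.0219] [289. 248.]
cover 0.86 [ 0.4018 -0.0847  0.0215] [331. 325.]
cover 0.84 [0.3409 0.1239 0.0187] [241. 351.]
prime_stand 0.86 [0.5158 0.2462 0.0149] [191. 275.]
prime_lever 0.73 [0.4893 0.2492 0.1288] [175. 284.]
prime_lever 0.47 [0.5806 0.0186 0.0201] [287. 248.]
spray 0.82 [ 0.4862 -0.4751  0.1127] [511. 286.]
basket 0.8 [0.7651 0.1328 0.045 ] [239. 168.]
spanner 0.71 [0.7672 0.1315 0.0469] [239. 167.]
spanner 0.64 [0.3776 0.0217 0.0117] [286. 335.]
gauge 0.57 [ 0.7741 -0.1303  0.0291] [351. 166.]
side [0.3173 0.6475 0.929 ]
pot 0.79 [ 0.5012 -0.2554  0.0867] [369. 209.]
cover 0.82 [0.5734 0.0283 0.0251] [301. 308.]
cover 0.65 [0.3414 0.1307 0.0215] [396. 380.]
cover 0.57 [ 0.3957 -0.0761  0.0248] [393. 292.]
prime_stand 0.72 [0.5068 0.2573 0.0135] [294. 416.]
prime_lever 0.79 [0.4923 0.2487 0.1204] [301. 386.]
spray 0.71 [ 0.4784 -0.4702  0.0957] [397. 156.]
basket 0.88 [0.7622 0.1274 0.0568] [199. 313.]
basket 0.72 [0.5768 0.0285 0.0217] [300. 309.]
spanner 0.72 [0.3704 0.0196 0.0076] [394. 334.]
gauge 0.84 [ 0.7709 -0.1179  0.02  ] [245. 243.]
[0.208  0.6158 0.2314] [0.5094 3.1    0.0002] 0.9 [ 0.3185  0.1623 -0.0156] 1.0007774531365266
```

View pics/top0.png

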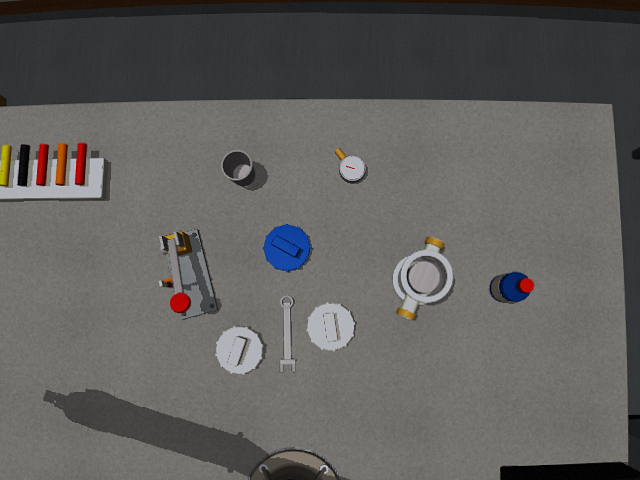

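View pics/side0.png

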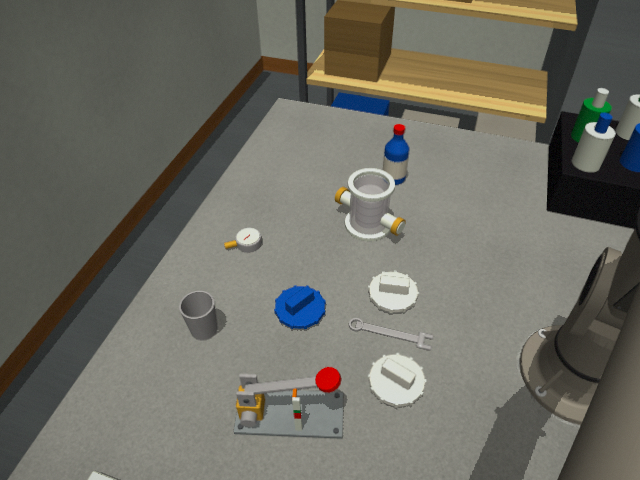

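Top view: cover-like things are the blue one at (288,248) and white look-alikes at (331,326) and (240,350). I choose the blue one because the description says blue. The pot is at (423,277), the lever pad at (180,302) and the stand hinge near (175,242). Next is a close crop and precise measurement.

Run:
```python
from h import *
np.set_printoptions(precision=4,suppress=True)
out=[]
for n in('top','side'):
    p=cap(n); im=p['pixels']; h=cv2.cvtColor(im,cv2.COLOR_RGB2HSV)
    blue=cv2.inRange(h,(105,120,40),(130,255,255)); red=cv2.inRange(h,(0,180,120),(4,255,255))
    white=cv2.inRange(h,(0,0,150),(180,40,255))
    def cont(m,near,r=70):
        best=None
        for c in cv2.findContours(m,cv2.RETR_EXTERNAL,cv2.CHAIN_APPROX_NONE)[0]:
            ctr=c[:,0].mean(0)
            if np.hypot(*(ctr-near))<r and (best is None or len(c)>len(best)): best=c
        return best[:,0].astype(float)
    near={'top':((288,248),(180,302),(423,277)),'side':((300,307),(328,380),(371,190))}[n]
    for nm,m,q,z in(('cover',blue,near[0],.018),('pad',red,near[1],.138)):
        c=cont(m,q,25); P=ray(p,c,z)[:,:2].astype(np.float32)
        (x,y),r=cv2.minEnclosingCircle(P); print(n,nm,x,y,r, P.mean(0), 'npix',len(c))
    if n=='top':
        # rim: ring fit by inner opening
        def score(xy):
            a=np.linspace(0,2*np.pi,180,endpoint=False); s=0
            for r,g in((.058,-1),(.0545,1),(.0455,1),(.0395,-1)):
                uv=proj(p,np.c_[xy[0]+r*np.cos(a),xy[1]+r*np.sin(a),np.full(180,.14)]).astype(np.float32)
                v=cv2.remap(cv2.cvtColor(im,cv2.COLOR_RGB2GRAY),uv[:,0].reshape(-1,1),uv[:,1].reshape(-1,1),1); s+=g*v.mean()
            return s
    else:
        pass
    c0=np.array([.505,-.276]); 
    best=max(((score((x,y)),x,y) for x in np.arange(c0[0]-.03,c0[0]+.03,.002) for y in np.arange(c0[1]-.03,c0[1]+.03,.002)))
    print(n,'rim',best)
    x,y,w_,hh=[(245,205,90,90),(260,270,90,75)][n=='side']
    out.append(cv2.resize(im[y:y+75,x:x+90],None,fx=6,fy=6,interpolation=2)[:,:,::-1] if n=='side' else cv2.resize(im[y:y+90,x:x+90],(540,540),interpolation=2)[:450,:,::-1])
    if n=='top': top=p
cv2.imwrite('pics/crop.png',np.hstack([cv2.resize(o,(400,340)) for o in out]))
```

```text
top cover 0.5821232795715332 0.021479392424225807 0.05651644244790077 [0.582  0.0212] npix 135
top pad 0.4506736993789673 0.23638249933719635 0.021367741748690605 [0.4507 0.2364] npix 52
top rim (np.float64(149.32777777777778), np.float64(0.509), np.float64(-0.28600000000000003))
side cover 0.5815106630325317 0.018062321469187737 0.06013119965791702 [0.5803 0.0195] npix 141
side pad 0.448775976896286 0.23030415177345276 0.023112142458558083 [0.449  0.2311] npix 70
side rim (np.float64(130.1555555555555), np.float64(0.507), np.float64(-0.29000000000000004))
```

View pics/crop.png

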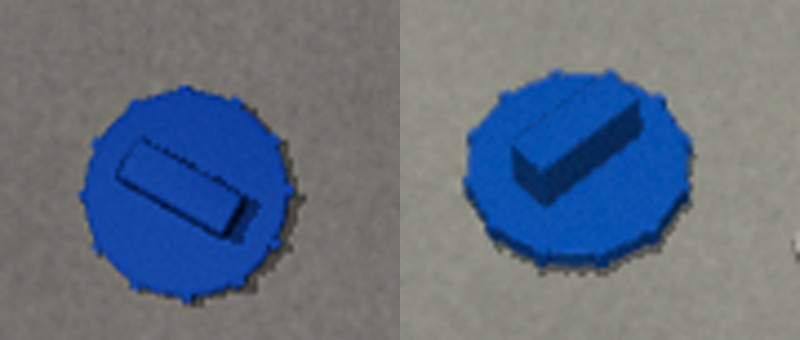

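The crop confirms the blue upright cover, with the bar grip running from upper left to lower right. Next I measure the bar angle, the rim and the stand direction.

Run:
```python
from h import *
from scipy.optimize import minimize
from scipy.ndimage import gaussian_filter
np.set_printoptions(precision=4,suppress=True)
p=cap('top'); s=cap('side')
uv=[(277.7,235.5),(300.2,246.9),(295,257.5),(271.3,244.7)]
P=ray(p,uv,.053)[:,:2]; print(P,P.mean(0)); d=P[1]-P[0]+P[2]-P[3]; print('bar ang',np.degrees(np.arctan2(d[1],d[0])), np.linalg.norm(d)/2)
sv=[(260+x*90/400,270+y*75/340) for x,y in((513,147),(548,172),(640,100),(592,77))]
sv=[(260+(x-400)*90/400,270+y*75/340) for x,y in((513,147),(548,172),(640,100),(592,77))]
Q=ray(s,sv,.053)[:,:2]; d=Q[2]-Q[1]; print('side',Q,Q.mean(0),np.degrees(np.arctan2(d[1],d[0])))
for q in(p,s):
    g=gaussian_filter(cv2.cvtColor(q['pixels'],cv2.COLOR_RGB2GRAY).astype(float),.7).astype(np.float32)
    a=np.linspace(0,2*np.pi,240,endpoint=False)
    def f(xy):
        t=0
        for r,k in((.058,-1),(.0545,1),(.0445,1),(.041,-1)):
            m=proj(q,np.c_[xy[0]+r*np.cos(a),xy[1]+r*np.sin(a),np.full(240,.14)]).astype(np.float32)
            t-=k*cv2.remap(g,m[:,:1].copy(),m[:,1:].copy(),1).mean()
        return t
    r=minimize(f,[.509,-.287],method='Nelder-Mead',options=dict(initial_simplex=[[.505,-.29],[.515,-.287],[.508,-.28]])); print('rim',r.x,r.fun)
# plate
h=cv2.cvtColor(p['pixels'],cv2.COLOR_RGB2HSV)
c=p['pixels'][222:327,145:225]; d=s['pixels'][340:445,220:355]
cv2.imwrite('pics/st.png',np.hstack([cv2.resize(c,(400,525),interpolation=2),cv2.resize(d,(400,311),interpolation=2) if 0 else cv2.copyMakeBorder(cv2.resize(d,(400,311),interpolation=2),0,214,0,0,0)])[:,:,::-1])
```

```text
[[ 0.6049  0.038 ]
 [ 0.5787 -0.0138]
 [ 0.5544 -0.0022]
 [ 0.5836  0.0524]] [0.5804 0.0186]
bar ang -117.5244319306478 0.060012757164105035
side [[ 0.6024  0.043 ]
 [ 0.5816  0.0514]
 [ 0.5539 -0.0016]
 [ 0.5806 -0.0077]] [0.5796 0.0213] -117.54973060173558
rim [ 0.5083 -0.2863] -108.13912963867188
rim [ 0.5076 -0.2899] -83.11097717285156
```

View pics/st.png

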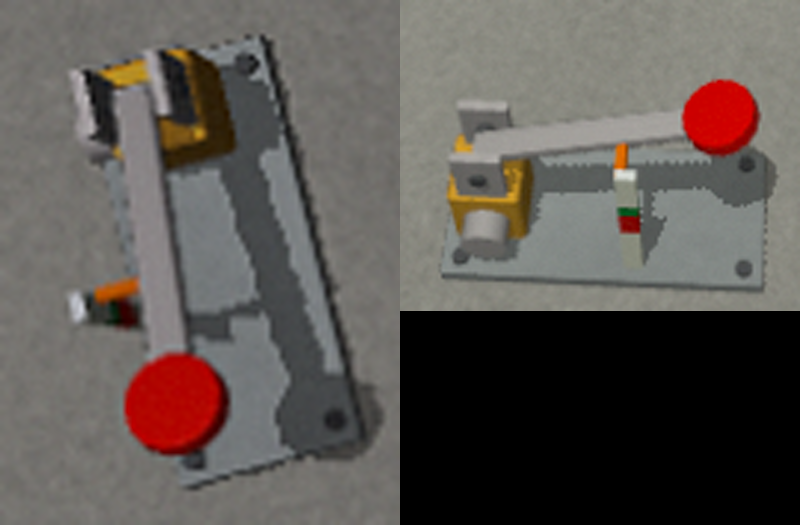

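Top crop: the pad is at crop (175,403), the plate's right edge runs (265,37) to (365,437), and the hinge is at the top. Now I move over the cover while turning about -99° so the jaws close across the bar.

>>> jog_arm(
  targets=[
    [0.0185, -0.03, 0, -5, 0],
    [0.0185, -0.03, 0, -5, 0],
    [0.0185, -0.03, 0, -5, 0],
    [0.0185, -0.03, 0, -5, 0],
    [0.0185, -0.03, 0, -5, 0],
  ],
)

```text
t: 1.6
ee_pos: [0.3012, 0.4646, 0.2315]
tcp_rot: [1.173, 2.914, 0.001]
force: [0.1, 0.9, 1.2]
finger_gap: 1.0
```

>>> jog_arm(
  targets=[
    [0.0185, -0.03, 0, -5, 0],
    [0.0185, -0.03, 0, -5, 0],
    [0.0185, -0.03, 0, -5, 0],
    [0.0185, -0.03, 0, -5, 0],
    [0.0185, -0.03, 0, -5, 0],
  ],
)

```text
t: 2.1
ee_pos: [0.3937, 0.3146, 0.2316]
tcp_rot: [-1.776, -2.591, -0.001]
force: [-0.0, 0.9, -0.0]
finger_gap: 0.999
```

>>> jog_arm(
  targets=[
    [0.0185, -0.03, 0, -5, 0],
    [0.0185, -0.03, 0, -5, 0],
    [0.0185, -0.03, 0, -5, 0],
    [0.0185, -0.03, 0, -5, 0],
    [0.0185, -0.03, 0, -5, 0],
  ],
)

```text
t: 2.6
ee_pos: [0.4862, 0.1647, 0.2317]
tcp_rot: [2.295, 2.145, 0.002]
force: [0.3, -0.6, -0.7]
finger_gap: 0.999
```

>>> jog_arm(
  targets=[
    [0.0185, -0.03, 0, -5, 0],
    [0.0185, -0.03, 0, -5, 0],
    [0.0185, -0.03, 0, -5, 0],
    [0.0185, -0.03, 0, -4, 0],
    [0.0185, -0.03, 0, -4.8, 0],
  ],
)

```text
t: 3.1
ee_pos: [0.5787, 0.0148, 0.2316]
tcp_rot: [-2.688, -1.627, -0.001]
force: [-0.8, 0.6, -0.6]
finger_gap: 1.002
```

>>> jog_arm(
  targets=[
    [0.002, 0.005, -0.034, 0, 0],
    [0, 0, -0.034, 0, 0],
    [0, 0, -0.034, 0, 0],
    [0, 0, -0.034, 0, 0],
    [0, 0, -0.03, 0, 0],
  ],
)

```text
t: 3.6
ee_pos: [0.5797, 0.0211, 0.0638]
tcp_rot: [-2.685, -1.631, 0.001]
force: [0.3, 0.5, 0.3]
finger_gap: 1.0
```

Run:
```python
from h import *
p=cap('top');s=cap('side')
a=p['pixels'][190:290,235:345];b=s['pixels'][230:350,240:372]
cv2.imwrite('pics/g1.png',np.hstack([cv2.resize(x,(400,364),interpolation=2) for x in(a,b)])[:,:,::-1])
```

```text
(no output)
```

View pics/g1.png

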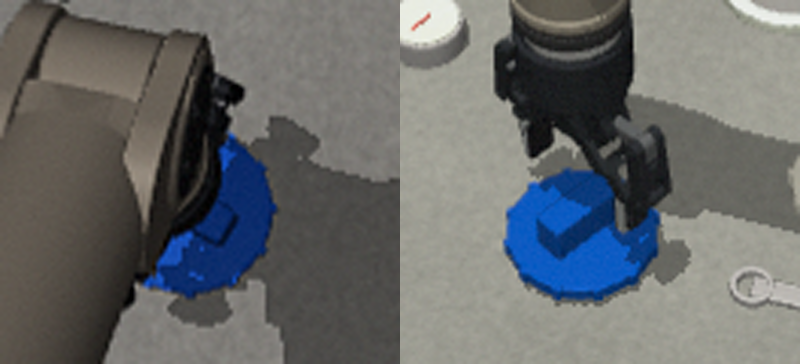

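The fingers straddle the bar (side crop, bar at about (575,215), finger at (640,190)). I descend and close.

>>> jog_arm(
  targets=[
    [0, 0, -0.018, 0, 0],
    [0, 0, -0.018, 0, 0],
    [0, 0, 0, 0, 0],
    [0, 0, 0, 0, 0.3],
    [0, 0, 0, 0, 0.5],
  ],
)

```text
t: 4.2
ee_pos: [0.5814, 0.0208, 0.0311]
tcp_rot: [2.684, 1.63, 0.004]
force: [-0.6, 0.6, 1.1]
finger_gap: 0.692
```

>>> jog_arm(
  targets=[
    [0, 0, 0, 0, 0.7],
    [0, 0, 0, 0, 1],
    [0, 0, 0, 0, 1],
    [0, 0, 0, 0, 1],
    [0, 0, 0, 0, 1],
  ],
)

```text
t: 4.7
ee_pos: [0.5809, 0.0209, 0.0304]
tcp_rot: [2.685, 1.63, 0.003]
force: [0.5, 0.7, 7.0]
finger_gap: 0.266
```

>>> jog_arm(
  targets=[
    [0, 0, 0, 0, 1],
    [0, 0, 0, 0, 1],
    [0, 0, 0, 0, 1],
    [0, 0, 0.01, 0, 1],
    [0, 0, 0.02, 0, 1],
  ],
)

```text
t: 5.2
ee_pos: [0.5776, 0.0209, 0.058]
tcp_rot: [-2.683, -1.63, 0.008]
force: [0.2, -0.5, -2.9]
finger_gap: 0.273
```

Gripped, with a gap of about 23 mm and a weight of about 3 N. I lift and carry it over the pot.

>>> jog_arm(
  targets=[
    [0, 0, 0.025, 0, 1],
    [0, 0, 0.035, 0, 1],
    [0, 0, 0.035, 0, 1],
    [0, 0, 0.035, 0, 1],
    [0, 0, 0.025, 0, 1],
  ],
)

```text
t: 5.7
ee_pos: [0.58, 0.0206, 0.2165]
tcp_rot: [2.685, 1.63, 0.002]
force: [1.7, 0.1, -2.7]
finger_gap: 0.269
```

>>> jog_arm(
  targets=[
    [-0.003, -0.012, 0, 0, 1],
    [-0.006, -0.024, 0, 0, 1],
    [-0.006, -0.025, 0, 0, 1],
    [-0.006, -0.025, 0, 0, 1],
    [-0.006, -0.025, 0, 0, 1],
  ],
)

```text
t: 6.2
ee_pos: [0.5506, -0.0919, 0.2123]
tcp_rot: [-2.684, -1.629, 0.006]
force: [-0.2, -0.1, -3.9]
finger_gap: 0.272
```

>>> jog_arm(
  targets=[
    [-0.006, -0.025, 0, 0, 1],
    [-0.006, -0.025, 0, 0, 1],
    [-0.006, -0.025, 0, 0, 1],
    [-0.006, -0.025, 0, 0, 1],
    [-0.006, -0.025, 0, 0, 1],
  ],
)

```text
t: 6.7
ee_pos: [0.5204, -0.2164, 0.2122]
tcp_rot: [-2.684, -1.628, 0.005]
force: [0.2, -0.4, -2.6]
finger_gap: 0.267
```

>>> jog_arm(
  targets=[
    [-0.006, -0.025, 0, 0, 1],
    [-0.006, -0.025, 0, 0, 1],
    [-0.003, -0.012, 0, 0, 1],
    [0, -0.01, 0, 0, 1],
    [0, 0, 0, 0, 1],
  ],
)

```text
t: 7.2
ee_pos: [0.5074, -0.288, 0.2136]
tcp_rot: [-2.686, -1.628, 0.002]
force: [-0.1, -0.8, -2.5]
finger_gap: 0.27
```

Run:
```python
from h import *
p=cap('top');s=cap('side')
a=p['pixels'][200:340,350:504];b=s['pixels'][100:255,285:455]
cv2.imwrite('pics/g2.png',np.hstack([cv2.resize(x,(400,364),interpolation=2) for x in(a,b)])[:,:,::-1])
print(arm.get_obs()['ee_pos'],arm.get_obs()['tcp_rot'],arm.get_obs()['finger_gap'])
for q in(p,s):
  for b in boxes_of(q,'cover')[:3]: print(b['conf'],w(q,b['centre']))
```

```text
[ 0.50841327 -0.285865    0.21381203] [-2.68308570e+00 -1.63170082e+00 -3.37670628e-04] 0.26723372254805156
0.9 [0.34251843 0.1248236  0.02042321]
0.81 [ 0.51994681 -0.25980913  0.20712211]
0.56 [ 0.39838177 -0.08506317  0.02469873]
0.95 [ 0.50768938 -0.26731675  0.20658369]
0.71 [ 0.39587604 -0.07515461  0.02094895]
0.63 [0.3411111  0.13616536 0.02064911]
```

View pics/g2.png

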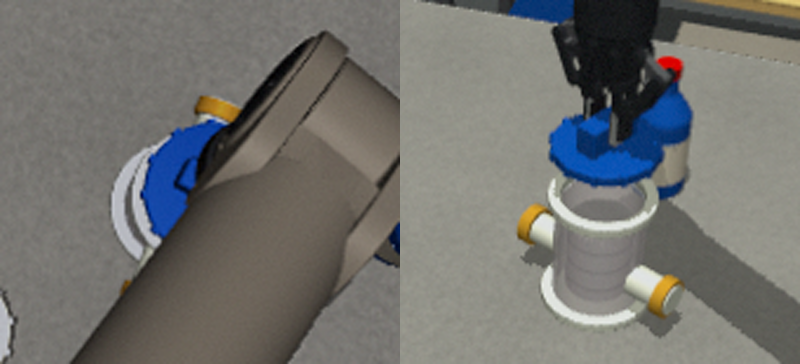

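```bash
cat > fitc.py <<'E'
from h import *
from scipy.optimize import minimize
np.set_printoptions(precision=4,suppress=True)
a=np.linspace(0,2*np.pi,120,endpoint=False)
def fit(p,z0,x0,box,free_z=False):
    u0,u1,v0,v1=box; im=p['pixels'][v0:v1,u0:u1]; h=cv2.cvtColor(im,cv2.COLOR_RGB2HSV)
    blue=(cv2.inRange(h,(100,120,60),(130,255,255))>0); dark=(h[...,2]<75)&~blue
    brown=(h[...,0]<25)&(h[...,1]>40)&(h[...,2]<190)
    ign=cv2.dilate((dark|brown).astype(np.uint8),np.ones((3,3)))>0
    S=8
    def cost(q):
        z=q[2] if free_z else z0
        P=np.vstack([np.c_[q[0]+.0548*np.cos(a),q[1]+.0548*np.sin(a),np.full(120,z+k)] for k in(.010,.022)])
        uv=(proj(p,P)-[u0,v0]+.5)*S
        m=np.zeros((im.shape[0]*S,im.shape[1]*S),np.uint8)
        cv2.fillConvexPoly(m,cv2.convexHull(uv.round().astype(np.int32)),1)
        m=cv2.resize(m.astype(np.float32),(im.shape[1],im.shape[0]),interpolation=cv2.INTER_AREA)
        # bar pixels outside flange silhouette: not counted
        return np.abs(m-blue)[~ign].sum()
    s=np.array(x0); n=len(s); best=min((minimize(cost,s+d,method='Nelder-Mead',options=dict(initial_simplex=np.vstack([s+d]+[s+d+.006*np.eye(n)[i] for i in range(n)]))) for d in(np.zeros(n),.003*np.ones(n))),key=lambda r:r.fun)
    return best.x,best.fun
E
python3 - <<'E'
from fitc import *
p=cap('top');s=cap('side');o=arm.get_obs()['ee_pos']; z=o[2]-.0295
print(o)
for zz in(z-.003,z,z+.003):
  print(zz,'side',fit(s,zz,[.508,-.288],(340,394,142,182)),'top',fit(p,zz,[.508,-.288],(385,432,240,310)))
print('free',fit(s,0,[.508,-.288,z],(340,394,142,182),True))
E
```

```text
[ 0.5086 -0.2859  0.2142]
0.18172521579883907 side (array([ 0.5094, -0.2942]), np.float64(69.015625)) top (array([ 0.5097, -0.2866]), np.float64(30.1875))
0.18472521579883908 side (array([ 0.5085, -0.2906]), np.float64(68.765625)) top (array([ 0.5091, -0.2862]), np.float64(30.375))
0.18772521579883908 side (array([ 0.5077, -0.2871]), np.float64(69.0)) top (array([ 0.509 , -0.2858]), np.float64(30.4375))
free (array([ 0.5075, -0.2869,  0.1879]), np.float64(69.078125))
```

Both views agree to about 1 mm that the cover is centred on the rim (side crop, cover at (605,145) above rim (603,195)). I lower it.

>>> jog_arm(
  targets=[
    [-0.001, 0, -0.01, 0, 1],
    [0, 0, -0.01, 0, 1],
    [0, 0, -0.01, 0, 1],
    [0, 0, -0.008, 0, 1],
    [0, 0, 0, 0, 1],
  ],
)

```text
t: 8.0
ee_pos: [0.506, -0.2864, 0.1745]
tcp_rot: [-2.683, -1.629, 0.003]
force: [-0.4, 0.7, -3.0]
finger_gap: 0.268
```

>>> jog_arm(
  targets=[
    [0, 0, -0.003, 0, 1],
    [0, 0, -0.003, 0, 1],
    [0, 0, -0.003, 0, 1],
    [0, 0, 0, 0, 1],
    [0, 0, 0, 0, 1],
  ],
)

```text
t: 8.5
ee_pos: [0.5071, -0.2872, 0.1674]
tcp_rot: [2.685, 1.631, 0.0]
force: [0.1, -0.4, -2.8]
finger_gap: 0.266
```

>>> jog_arm(
  targets=[
    [0, 0, -0.002, 0, 1],
    [0, 0, -0.002, 0, 1],
    [0, 0, -0.002, 0, 1],
    [0, 0, 0, 0, 1],
    [0, 0, 0, 0, 1],
  ],
)

```text
t: 9.0
ee_pos: [0.507, -0.2871, 0.1613]
tcp_rot: [-2.685, -1.631, 0.0]
force: [-0.1, -0.1, -2.0]
finger_gap: 0.266
```

>>> jog_arm(
  targets=[
    [0, 0, -0.001, 0, 1],
    [0, 0, -0.001, 0, 1],
    [0, 0, -0.001, 0, 1],
    [0, 0, 0, 0, 1],
    [0, 0, 0, 0, 1],
  ],
)

```text
t: 9.5
ee_pos: [0.5072, -0.2872, 0.1604]
tcp_rot: [-2.685, -1.63, -0.002]
force: [-3.9, 3.8, 9.7]
finger_gap: 0.268
```

The contact height matches seating. I release and look.

>>> jog_arm(
  targets=[
    [0, 0, 0, 0, 0.7],
    [0, 0, 0, 0, 0.5],
    [0, 0, 0, 0, 0.3],
    [0, 0, 0, 0, 0],
    [0, 0, 0, 0, 0],
  ],
)

```text
t: 10.0
ee_pos: [0.507, -0.2872, 0.1582]
tcp_rot: [2.685, 1.631, -0.0]
force: [-0.1, 0.5, -0.2]
finger_gap: 0.955
```

>>> jog_arm(
  targets=[
    [0, 0, 0, 0, 0],
    [0, 0, 0, 0, 0],
    [0, 0, 0.015, 0, 0],
    [0, 0, 0.03, 0, 0],
    [0, 0, 0.04, 0, 0],
  ],
)

```text
t: 10.5
ee_pos: [0.5061, -0.2866, 0.2438]
tcp_rot: [-2.684, -1.629, 0.003]
force: [1.5, -0.7, -0.1]
finger_gap: 1.001
```

Run:
```python
from fitc import *
s=cap('side');p=cap('top')
print(arm.get_obs()['ee_pos'],fit(s,.13,[.508,-.288],(335,410,165,215)),'free',fit(s,0,[.508,-.288,.13],(335,410,165,215),True),fit(p,.13,[.508,-.288],(385,432,240,310)))
b=s['pixels'][130:250,315:435]
cv2.imwrite('pics/g3.png',cv2.resize(b,(600,600),interpolation=2)[:,:,::-1])
```

```text
[ 0.5098 -0.2899  0.25  ] (array([ 0.5075, -0.2936]), np.float64(104.78125)) free (array([ 0.5062, -0.2886,  0.1343]), np.float64(106.40625)) (array([ 0.5081, -0.2883]), np.float64(26.96875))
```

View pics/g3.png

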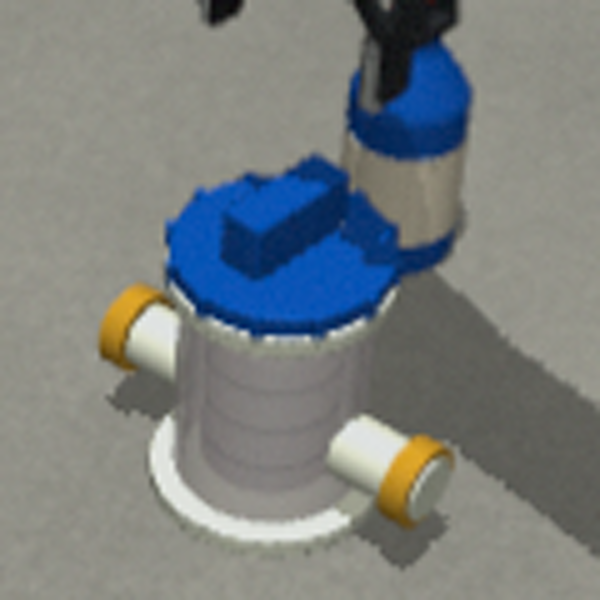

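The picture shows the cover flat on the rim, with an even white strip under the flange around crop (170-395, 290-345). Now to the lever: I compute the stand pose from the plate corners while the arm travels.

>>> jog_arm(
  targets=[
    [-0.001, 0.015, 0, 0, 0.5],
    [-0.004, 0.035, 0, 0, 1],
    [-0.004, 0.037, 0, 0, 1],
    [-0.004, 0.037, 0, 0, 1],
    [-0.004, 0.037, 0, 0, 1],
  ],
)

```text
t: 11.1
ee_pos: [0.4898, -0.125, 0.244]
tcp_rot: [2.685, 1.63, 0.002]
force: [0.3, 0.2, -0.3]
finger_gap: 0.144
```

>>> jog_arm(
  targets=[
    [-0.004, 0.037, 0, 0, 1],
    [-0.004, 0.037, 0, 0, 1],
    [-0.004, 0.037, 0, 0, 1],
    [-0.004, 0.037, 0, 0, 1],
    [-0.004, 0.037, 0, 0, 1],
  ],
)

```text
t: 11.6
ee_pos: [0.4698, 0.0601, 0.2441]
tcp_rot: [2.686, 1.63, 0.002]
force: [-0.2, 0.4, 0.2]
finger_gap: 0.002
```

Run:
```python
from fitc import *
p=cap('top');s=cap('side')
P=ray(p,[(198,229.4),(218,309.4),(182,319.4)],.012)[:,:2]; print(P)
d=P[0]-P[1]; d/=np.linalg.norm(d); n=np.array([-d[1],d[0]])
c=(P[0]+P[2])/2; print('yaw',np.degrees(np.arctan2(d[1],d[0])),'ctr',c,'pad rest',c-.07*d,'level',c-.08*d,'n',n)
print('t',arm.get_obs()['t'],arm.get_obs()['ee_pos'])
print('cover top', fit(p,.13,[.508,-.288],(385,460,240,310)))
b=p['pixels'][240:320,385:465];e=s['pixels'][150:230,330:410]
cv2.imwrite('pics/g4.png',np.hstack([cv2.resize(x,(400,400),interpolation=2) for x in(b,e)])[:,:,::-1])
```

```text
[[0.6253 0.2344]
 [0.4356 0.1813]
 [0.4114 0.2667]]
yaw 15.639884866895402 ctr [0.5184 0.2506] pad rest [0.451  0.2317] level [0.4413 0.229 ] n [-0.2696  0.963 ]
t 11.7 [0.4695 0.0648 0.2438]
cover top (array([ 0.5075, -0.2878]), np.float64(83.84375))
```

View pics/g4.png

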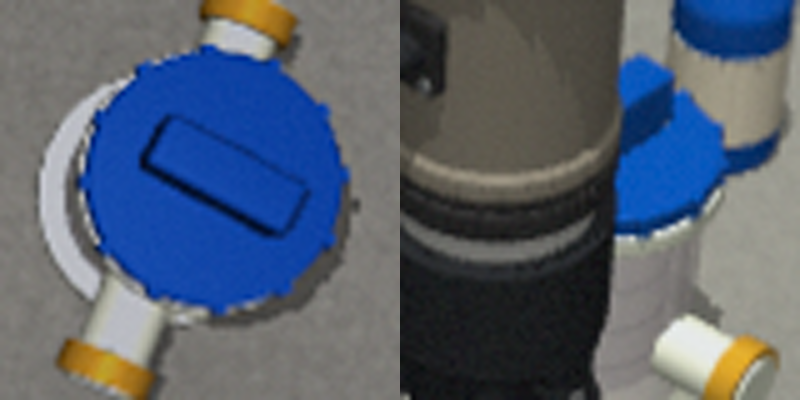

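The top view (cover at crop (215,180)) shows it concentric with the rim, 1.7 mm off within a 3 mm clearance, so it is seated. I go to the pad.

>>> jog_arm(
  targets=[
    [-0.0045, 0.034, 0, 0, 1],
    [-0.004, 0.034, 0, 0, 1],
    [-0.004, 0.034, 0, 0, 1],
    [-0.004, 0.034, 0, 0, 1],
    [-0.005, 0.03, 0, 0, 1],
  ],
)

```text
t: 12.2
ee_pos: [0.4487, 0.2259, 0.244]
tcp_rot: [2.685, 1.63, 0.002]
force: [-0.3, 0.7, 0.9]
finger_gap: 0.001
```

>>> jog_arm(
  targets=[
    [0, 0, -0.025, 0, 1],
    [0, 0, -0.025, 0, 1],
    [0, 0, -0.025, 0, 1],
    [0, 0, -0.01, 0, 1],
    [0, 0, 0, 0, 1],
  ],
)

```text
t: 12.7
ee_pos: [0.448, 0.2239, 0.1575]
tcp_rot: [2.685, 1.629, -0.004]
force: [0.1, -0.2, 0.3]
finger_gap: -0.001
```

>>> jog_arm(
  targets=[
    [0, 0.007, 0, 0, 1],
    [0, 0, -0.006, 0, 1],
    [0, 0, -0.006, 0, 1],
    [-0.001, 0, -0.006, 0, 1],
    [0, 0, 0, 0, 1],
  ],
)

```text
t: 13.2
ee_pos: [0.4474, 0.2321, 0.14]
tcp_rot: [-2.685, -1.631, -0.0]
force: [0.4, 0.5, 2.9]
finger_gap: -0.003
```

>>> jog_arm(
  targets=[
    [-0.001, 0, -0.008, 0, 1],
    [-0.001, 0, -0.008, 0, 1],
    [-0.001, 0, -0.008, 0, 1],
    [-0.001, 0, -0.006, 0, 1],
    [0, 0, 0, 0, 1],
  ],
)

```text
t: 13.7
ee_pos: [0.4429, 0.2311, 0.1095]
tcp_rot: [2.685, 1.63, -0.003]
force: [-2.1, -2.1, 5.3]
finger_gap: -0.003
```

>>> jog_arm(
  targets=[
    [-0.001, 0, -0.004, 0, 1],
    [0, 0, -0.004, 0, 1],
    [0, 0, -0.001, 0, 1],
    [0, 0, 0, 0, 1],
    [0, 0, 0, 0, 1],
  ],
)

```text
t: 14.2
ee_pos: [0.4423, 0.2311, 0.1014]
tcp_rot: [2.685, 1.63, -0.002]
force: [-2.5, -2.3, 5.7]
finger_gap: -0.002
```

Run:
```python
from fitc import *
s=cap('side')
o=arm.get_obs();print(o['ee_pos'],o['force'],o['t'])
b=s['pixels'][335:445,225:355]
cv2.imwrite('pics/g5.png',cv2.resize(b,(700,592),interpolation=2)[:,:,::-1])
```

```text
[0.4424 0.2311 0.1014] [-2.7225 -2.2126  5.8658] 14.25
```

View pics/g5.png

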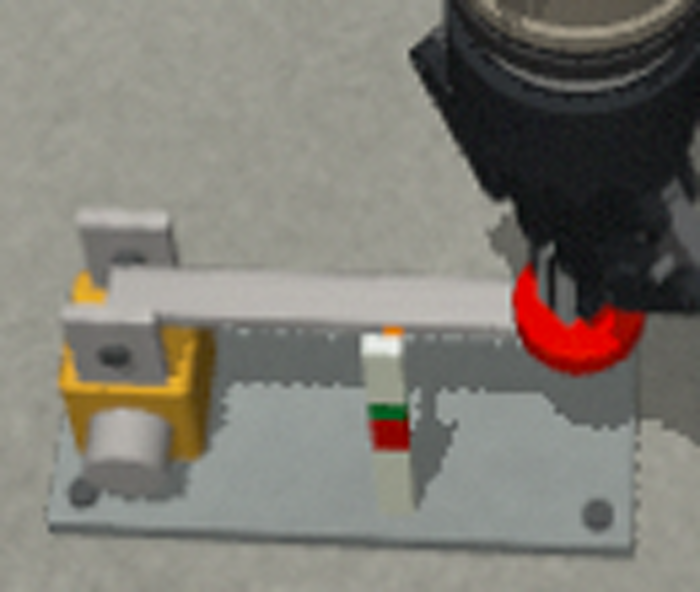

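The pad is under the fingertips (575,310). The pointer (393,330) is mostly hidden behind the strip from this side, so I check the level by projecting the arm's edges after a 1 mm trim.

>>> jog_arm(
  targets=[
    [0, 0, -0.001, 0, 1],
    [0, 0, 0, 0, 1],
    [0, 0, 0, 0, 1],
    [0, 0, 0, 0, 1],
    [0, 0, 0, 0, 1],
  ],
)

```text
t: 14.75
ee_pos: [0.4423, 0.2311, 0.1005]
tcp_rot: [2.685, 1.63, -0.002]
force: [-1.4, -2.3, 5.6]
finger_gap: -0.004
```

Run:
```python
from fitc import *
s=cap('side')
o=arm.get_obs();print(o['ee_pos'],o['force'],o['t'])
d=np.array([.963,.2696]);n=np.array([-.2696,.963]);c=np.array([.5184,.2506])
im=s['pixels'].copy();im=cv2.resize(im[335:445,225:355],(780,660),interpolation=2)
f=lambda q:((np.array(q)-[225,335]+.5)*6).astype(int)
for th,col in((.3,(0,255,0)),(.24,(255,255,0)),(.36,(255,0,255))):
    t=.3-th
    for y,zz in((.009,-.005),(-.009,.005)):
        L=[]
        for r in(.03,.125):
            xy=c+(.07-r*np.cos(t)-zz*np.sin(t)*-1)*d+y*n; L.append(np.r_[xy,.09+r*np.sin(t)+zz*np.cos(t)])
        q=f(proj(s,L)); cv2.line(im,tuple(map(int,q[0])),tuple(map(int,q[1])),col,1)
cv2.imwrite('pics/g6.png',im[:590,:,::-1])
```

```text
[0.4423 0.2311 0.1005] [-1.6532 -2.7334  6.2698] 14.8
```

View pics/g6.png

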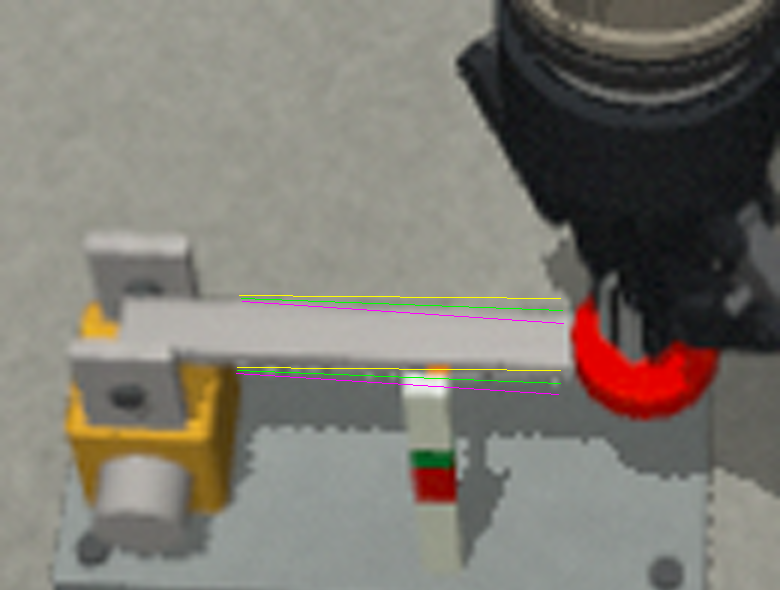

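The overlay is ambiguous at the 1-2 px level because of yaw and calibration error. I make a differential check using the red pad's outline, with the rest picture as reference.

Run:
```python
from fitc import *
s=cap('side')
d=np.array([.963,.2696]);n=np.array([-.2696,.963]);c=np.array([.5184,.2506])
def red(im):
    h=cv2.cvtColor(im[330:445,280:375],cv2.COLOR_RGB2HSV)
    m=cv2.inRange(h,(0,180,60),(4,255,255)); k,l,st,ce=cv2.connectedComponentsWithStats(m)
    i=1+st[1:,4].argmax(); v,u=np.nonzero(l==i); return u+280,v+330
def meas(im):
    u,v=red(im); col=np.arange(u.min()+4,u.max()-3); 
    bot=np.array([v[u==x].max() for x in col]); k=np.polyfit(col,bot,2); uc=-k[1]/2/k[0]
    return np.polyval(k,uc), u.min(), u.max()
def pred(th):
    t=.3-th; P=[]
    for zz in(-.004,.010):
        for q in a:
            X=-.15+.022*np.cos(q); lx=.07+X*np.cos(t)+zz*np.sin(t); z=.09-X*np.sin(t)+zz*np.cos(t)
            P.append(np.r_[c+lx*d+.022*np.sin(q)*n,z])
    q=proj(s,P); return q[:,1].max(),q[:,0].min(),q[:,0].max()
r0=meas(cv2.imread('pics/side0.png')[:,:,::-1].copy()); r1=meas(s['pixels'])
print('rest',r0,pred(0)); print('now',r1)
for th in(.2,.24,.27,.3,.33,.36,.4): print(th,np.array(pred(th)))
# arm lower edge slope profile
g=s['pixels'].astype(int).sum(2)/3
for x in(268,285,312,316):
    print(x,g[380:404,x].astype(int))
```

```text
rest (np.float64(391.24785129302836), np.int64(315), np.int64(340)) (np.float64(393.2763965061988), np.float64(314.33216753758893), np.float64(341.6559455312001))
now (np.float64(403.7872116743647), np.int64(320), np.int64(344))
0.2 [401.4837 318.6672 344.7308]
0.24 [403.1012 319.1686 344.8553]
0.27 [404.3019 319.4654 344.8447]
0.3 [405.4988 319.6945 344.9489]
0.33 [406.684  319.7015 345.001 ]
0.36 [407.8554 319.5597 344.9642]
0.4 [409.3996 319.2717 344.779 ]
268 [143 148 148 150 142 159 175 177 180 179 178 179 179 177 132 103 103 102
 101 102 101 100 101  99]
285 [147 147 150 150 147 135 156 175 181 181 182 181 180 183 165 126 124 109
 101 101 102 101  99  99]
312 [152 157 154 145 145 147 139 156 178 183 183 181 181 185 182 169 132 126
 110  99  96  97  99 100]
316 [101 126 154 155 152 148 140 157 177 180 184 181 182 184 184 178 136 118
 104  99 100  97  97  98]
```

Pad outline: shift from rest gives about 0.31 rad. TCP height (0.1005 m) and push (about 6 N) agree, so I hand in.

```bash
python3 -c "
from cell import arm
print(arm.hand_in()); o=arm.get_obs(); print(o['ee_pos'],o['force'],o['t'])"
```

```text
the job is handed in; nothing more can be done
None
the job is handed in; nothing more can be done
```

The blue cover is on the strainer pot and released. After that I pushed the priming lever level with the shut fingers and held it there when I handed the job in, at about 14.9 s.

- **Cover:** It touched down at the height expected for full seating. From above, its centre is 1.7 mm from the centre of the rim, inside the 3 mm clearance. It looks flat in both camera views. A side-view fit put it about 4 mm too high, but the bottle and the bar grip were in that fit, so I gave it little weight.
- **Lever:** The fingertips are at 100.5 mm (level is 100 mm) and the push is about 6 N, as expected at level. The pad's shift from its rest picture gives about 0.31 rad against the wanted 0.30.
- **Not confirmed:** The strip hid the pointer from the side camera, so I never saw it in the green band. Projecting the arm's edges onto the picture was inconclusive and by eye suggested about 0.25 rad, still within the band.
- **Other things:** The arm touched nothing but the cover and the lever, so the white look-alikes and the other items should be where they were. I did not re-measure them at the end.

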